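Release the eccentric lock, push the sample tray home and lock it

TASK

The tube reader's sample tray is out for loading and its eccentric cam is locked in front of the tray's follower. With the fingertips, push the cam lever round to its far stop, so that the cam's low point faces the tray, then push the tray by its front plate all the way into the reader, and push the lever back to its first stop so that the cam locks the tray in. Nothing is to be lifted: keep the tube rack seated in the tray and leave everything else on the bench where it stands.

Things in the scene. Friction and masses are not known exactly. Their poses are not given: they have to be found in the camera images.
- reader: Benchtop tube reader, fixed, grey. Origin on the bench under the middle of its loading bed; +x the way the tray goes in (away from the operator), +y left, z up. Offsets marked (R) elsewhere are mm in this frame, z from the bench. Bed plate x -90 to 165, y -104 to 104, top z 16. Right of it an ear with the cam, x -49 to 61, y to -145, top z 16. Behind stands the hood, see hood_front.
- hood_front (a point): Front top edge of the reader's dark hood, at its middle: x 60, y 0, z 105 (R). The hood spans x 60 to 165, y -104 to 104, with an opening y -94 to 94 below z 85 in its front, into which tray and rack slide. Behind it the housing, x 165 to 360, 190 high, with a sloped console over the hood's rear part.
- tray (a joint): Travel of the sample tray in m: 0 = fully out (where it starts), 0.095 = fully home at its end stop. It slides along reader +x with about 2.5 N friction and 8 N s/m damping, and stays where it is left. Unless the cam is near its low point the tray cannot go in more than about 3 mm, nor come out again once home.
- tray_front (a point): Middle of the robot-side (-x) face of the tray's upright aluminium front plate, the face to push, z 50. The plate is 90 wide (y), 8 thick, from z 20 to 66. Out, this face is at x -75 (R); home, at x 20, 40 short of the hood. Axes as the reader's. A steel follower block on the tray's right flank: y -88 to -70, z 22 to 34, x -73 to -23 (R) when out.
- tray_nest (a point): Centre of the floor of the tray's nest, on which the tube rack sits: z 26, x 11, y 0 (R) when the tray is out; it moves with the tray. Rims 6 mm high surround the rack with 1.5 mm play all round.
- cam (a joint): Angle of the eccentric cam in rad, growing counter-clockwise seen from above: 0 = lever at its first stop, locked; 2.0 = lever at its far stop, low point towards the tray, which can then pass. It starts between 0 and 0.35. Friction about 0.22 N m (some 4 N at the paddle); it stays where it is left. From about 1.35 up the follower clears the cam.
- cam_pivot (a point): On the cam's vertical axis, z 64, at x 10, y -101 (R), right of the tray. Its +x axis points along the lever to the paddle: in the reader frame 185 deg (nearly towards the robot) at joint angle 0, and 300 deg at 2.0, counter-clockwise from reader +x. Below, the cam: a steel disc of radius 22, centre 12 mm off the axis, z 22 to 34, and a hub of radius 10.5 up to z 51.
- cam_paddle (a point): Centre of the black upright thumb paddle on the lever, 56.5 mm from the cam axis, z 64. Paddle: 38 to 75 mm from the axis, 8 thick, z 46 to 82; lever bar under it 12 wide, z 38 to 46. Axes: x outward along the lever, y counter-clockwise (the way that releases), z up. Push its flat sides: the -y side to release, the +y side to lock. Within 35 mm of its sides nothing tops z 66.
- rack: Loose black tube rack with five strips of capped tubes, 86 (x) x 128 (y), 24 high, 35 with the tubes, about 0.18 kg, sitting in the tray's nest. Origin at the centre of its underside, z up. It travels with the tray and is not to be lifted out.
- bottle: Bystander: leave it alone. Loose white bottle with green cap, 56 diameter, 115 high, left of the hood. Origin at the centre of its underside.
- tube_rack: Bystander: leave it alone. Loose black rack with large tubes, 105 x 210 x 62 high with the tubes, left on the bench. Origin at the centre of its underside.
- tip_box: Bystander: leave it alone. Loose box of pipette tips, 85 x 122 x 58 high, left of the loading bed. Origin at the centre of its underside.
- mouse: Bystander: leave it alone. Loose black computer mouse, 105 x 58 x 32 high, right on the bench. Origin at the centre of its underside.
- pipette: Bystander: leave it alone. Loose pipette lying on the bench at the left, 270 long, 42 wide, 26 high. Origin on the bench under the middle of its handle, +x towards its tip.
- cool_block: Bystander: leave it alone. Loose cooling block with small capped tubes, 60 x 95 x 45 high, to the right of the cam. Origin at the centre of its underside.

How it is judged (in metres and radians):
On the way, in this order (a step that is already met when the one before it is completed fails the run):
1. the cam is turned to its low point (lever at or near its far stop, joint above 1.6) while the tray is still out (within 6 mm) (value of joint cam above 1.6 rad and value of joint tray below 0.006 m), for 0.2 s.
2. the tray is pushed home, to within 5 mm of its end stop, with the rack seated (value of joint tray above 0.09 m and z of rack in the frame of tray_nest below 0.006 m and horizontal distance between rack and tray_nest below 0.006 m and angle between rack's own z axis and vertical below 0.06 rad), for 0.2 s.
At the end, for the whole second after the job is handed in: The lever is back at its first stop (within 0.4 rad), the tray is home (within 5 mm of its end stop), the rack sits flat in the tray's nest (within 6 mm, tilted less than 0.06 rad), and all is at rest (all of step 2 and value of joint cam below 0.4 rad and linear speed of rack below 0.02 m/s and velocity of joint cam between -0.05 and 0.05 rad/s and velocity of joint tray between -0.01 and 0.01 m/s); the robot touches nothing.
It fails at once if the tube rack is lifted (8 mm) or tipped in the tray (z of rack in the frame of tray_nest above 0.008 m or angle between rack's own z axis and vertical above 0.12 rad).
It fails at once if a bystander is moved by more than 25 mm or lifted by more than 12 mm (distance of any of bottle, tube_rack, tip_box, mouse, pipette, cool_block from where it was at the start of the episode above 0.025 m or height (world z) of any of bottle, tube_rack, tip_box, mouse, pipette, cool_block above 0.012 m).
It also fails if it takes over 59 s, if anything falls off the work surface, if the arm or the gripper's body presses on something with over 40 N, if the wrist force passes 120 N, or if a joint passes its speed limit or range.

ROBOT

A 7-joint arm with a two-finger parallel gripper is mounted at the origin on the work surface. World frame = base frame: x ahead of the robot, y to its left, z up, the work surface at z = 0. Lengths are in mm, angles in rad, forces in N, time in s.
With the tool pointing down it reaches from about 425 to 800 mm from the base axis. Payload 8.3 kg.
Tool frame: the origin (TCP) lies midway between the tips of the shut fingers; the grasp point (between the pads) lies arm.grip_point_offset behind it (arm.grip_point_offset is the distance from the TCP to the grasp point, in mm); z points along the fingers, y is the line along which they close (so a half turn about z gives the same grasp; the last joint's range is limited). The gripper opens to 85 mm and grips with 20 to 120 N. Pads are 22 mm wide; open, the fingers measure 114 mm over their backs; the gripper's body (76 mm by 85 mm) begins 54 mm behind the grasp point. The pads swing forward as they close: fully open they stand 13 mm farther back than shut.
Start: joints at [-1.369, 0.383, 0.016, 1.37, -0.006, 1.388, -0.046], TCP at [163.521, 603.211, 231.279] pointing down, gripper open.
Joint ranges: [-2.95, 2.95], [-0.25, 2.06], [-1.52, 1.56], [0.18, 2.33], [-1.44, 4.58], [0.02, 2.06], [-3.01, 3.01]. Speed limits (rad/s): [2.39, 2.39, 3.01, 3.01, 3.14, 3.14, 3.14].

INTERFACE

Orientations are given as a unit quaternion [x, y, z, w].
In Python, from plant import arm gives the robot as it stands. The module is installed in compiled form; this text tells all that it offers. Calls block until the motion is done:
- arm.move_pose(position, orientation): joint-space move of the TCP to a pose.
- arm.line_to(position, feed=150, attitude=None): straight line of the TCP; attitude=None keeps the orientation; feed is the mean speed in mm/s.
- arm.move_joints(angles): joint-space move.
- arm.gripper_to(opening, strength=None): finger opening in mm; strength is the grip in N (None keeps the last); returns when the fingers have stopped.
- arm.dwell(seconds).
- arm.inverse_kinematics(position, orientation): joint angles nearest the present ones, or None.
- arm.read_state(): the state.
- arm.read_camera(name): name is "scene" or "top" or "wrist"; returns the picture (480x640x3 uint8, red, green, blue); there is no depth.
- arm.camera_info(name): a dict with "fx", "fy", "cx", "cy" (pixels), "cam_to_world" (4x4, takes a point from camera to world coordinates). Camera axes: x right, y down, z forward; pixel columns grow to the right and rows downward; lengths in mm; the calibration is good to about 2 mm. A picture is of the moment at which its call begins: read the wrist's pose just before it. camera_info takes no time and is no camera call; for the wrist camera it gives the pose at the moment of the call.
A pose or a line that the arm cannot do raises arm.IKError and nothing moves.
- arm.sign_off(): hands the job in; it is judged then, once.
The state is a dict: "time": time; "joint_pos": joint angles; "joint_velocities": joint speeds; "effort": joint torques, N m; "ee_pos": TCP position; "tool_rot": TCP orientation; "contact_force": force on the tool from outside, world axes, zero at the start; "torque": the same for the moment, N m; "width": finger opening in mm; "grasp_force": force on a finger pad.
Only numpy, scipy, OpenCV 4.12 (cv2) and the standard library are available. Lean on these libraries where they do the work, as an engineer would, in place of code of your own. Each camera call takes 0.05 s, during which the arm holds its last target. There are 200 camera calls.

## Working session

There is one attempt and no reset: what is moved stays moved. The work goes in short steps, each a Python script; the robot and the scene stay as the last script left them, time stands still between calls to the robot, and variables do not carry over. Pictures are saved under pics/ and viewed, at most 10 in all, crops included, and the job is handed in when it is done.

```bash
mkdir -p pics; python3 - <<'E'
from plant import arm
import cv2,numpy as np
np.set_printoptions(precision=3,suppress=True)
for n in("scene","top"):
    cv2.imwrite(f"pics/{n}0.png",arm.read_camera(n)[:,:,::-1]); i=arm.camera_info(n); print(n,i["fx"],i["fy"],i["cx"],i["cy"]);print(np.array(i["cam_to_world"]))
s=arm.read_state();print(s["time"],s["ee_pos"],s["tool_rot"],s["width"],arm.grip_point_offset)
E
```

```text
scene 580.8255856602212 580.8255856602212 316.3693693454976 241.325443471723
[[  -0.648    0.453   -0.612 1194.838]
 [   0.761    0.402   -0.509  631.232]
 [   0.015   -0.796   -0.605  836.615]
 [   0.       0.       0.       1.   ]]
top 516.3629538548316 516.3629538548316 325.46754157033683 235.06834529229178
[[   0.025   -0.99     0.136  303.907]
 [  -1.      -0.023    0.013    4.309]
 [  -0.01    -0.136   -0.991 1205.51 ]
 [   0.       0.       0.       1.   ]]
0.1 [163.417 602.791 230.368] [ 0.132  0.991 -0.001 -0.   ] 85.18773684167157 18.700000000000003
```

View pics/top0.png

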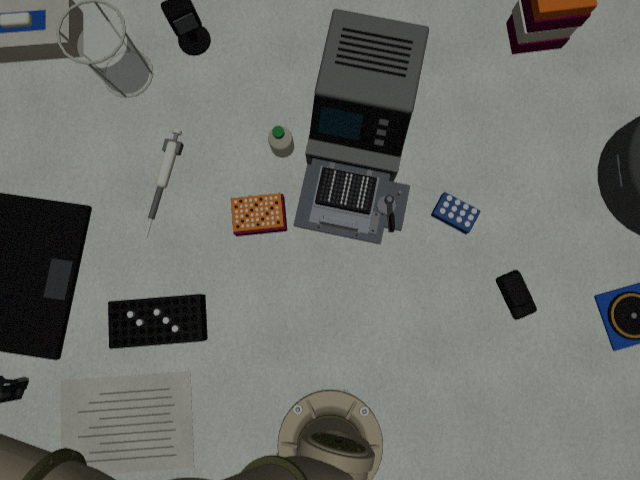

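View pics/scene0.png

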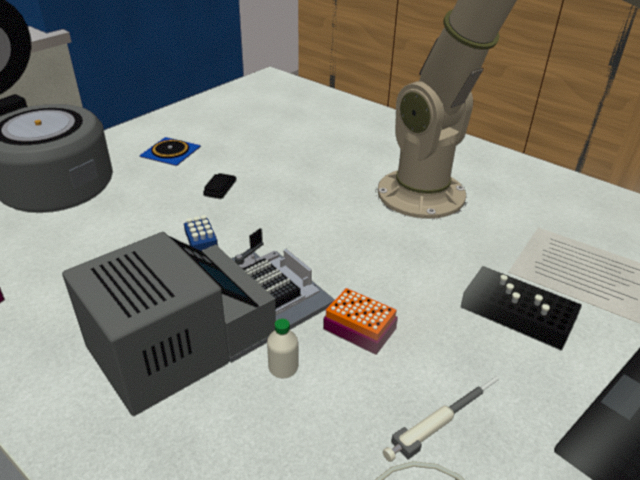

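The top view shows the reader bed with its front corners near (295,228) and (381,243), and the paddle near (391,222). The cool block is at (456,212). I'll enlarge this area to measure it.

```bash
python3 - <<'E'
import cv2
i=cv2.imread("pics/top0.png")[145:255,280:426]
cv2.imwrite("pics/top0c.png",cv2.resize(i,None,fx=5.4,fy=5.4,interpolation=cv2.INTER_CUBIC))
E
```

```text
(no output)
```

View pics/top0c.png

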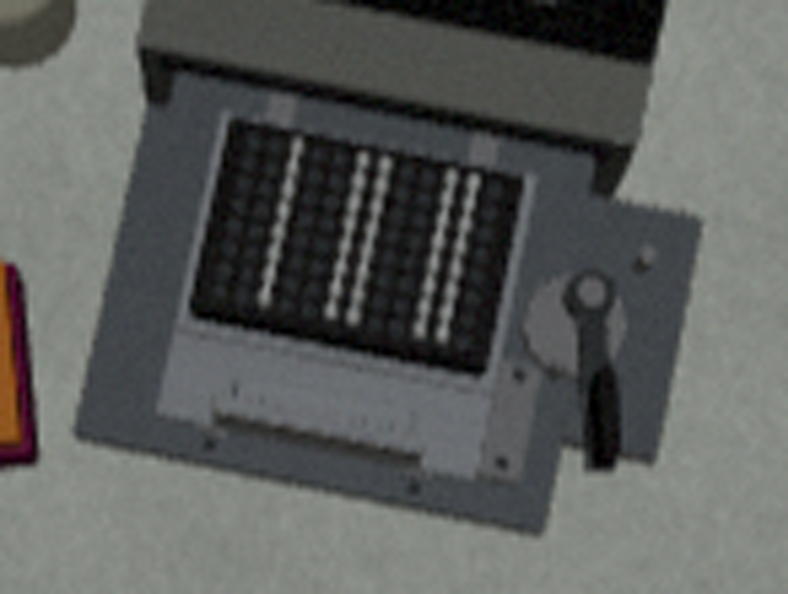

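```bash
cat > h.py <<'E'
import numpy as np
from plant import arm
def proj(P,info):
    T=np.linalg.inv(np.array(info["cam_to_world"])); q=np.c_[P,np.ones(len(P))]@T.T
    return np.c_[info["fx"]*q[:,0]/q[:,2]+info["cx"],info["fy"]*q[:,1]/q[:,2]+info["cy"]]
def r2w(P,p):
    P=np.atleast_2d(np.array(P,float)); c,s=np.cos(p[2]),np.sin(p[2])
    return np.c_[p[0]+c*P[:,0]-s*P[:,1],p[1]+s*P[:,0]+c*P[:,1],P[:,2]]
E
python3 - <<'E'
from h import *
from scipy.optimize import least_squares
np.set_printoptions(precision=2,suppress=True)
i=arm.camera_info("top")
R=np.array([[-90,104,16],[-90,-104,16],[-49,-145,16],[61,-145,16],[60,104,105],[60,-104,105]],float)
C=np.array([[76,437],[543,535],[655,463],[702,213],[140,47],[636,148]],float)
px=lambda C:np.array([280,145])+(np.array(C)+.5)/5.4-.5
f=lambda p:(proj(r2w(R,p),i)-px(C)).ravel()
r=least_squares(f,[550,0,0]);p=r.x;print(p,np.degrees(p[2]),r.fun.reshape(-1,2))
np.save("pose.npy",p)
# checks: hub top, paddle for candidate angles
inv=lambda P:(proj(r2w(P,p),i)-[280,145]+.5)*5.4-.5
print("hub",inv([[10,-101,51]]),"plate top",inv([[-75,45,66],[-75,-45,66]]))
for a in np.arange(0,.5,.1):
    t=np.radians(185)+a; d=lambda r,z:[10+r*np.cos(t),-101+r*np.sin(t),z]
    print(a,inv([d(30,46),d(75,46),d(75,82),d(38,82)]).ravel())
print(r2w([[-75,0,50],[10,-101,64],[20,0,50]],p))
E
```

```text
[557.86 -22.11  -0.18] -10.484948142979185 [[-0.69 -0.13]
 [ 0.42 -0.11]
 [ 0.39 -0.32]
 [ 0.44  0.71]
 [-0.83 -0.11]
 [ 0.3  -0.04]]
hub [[591.86 292.43]] plate top [[210.35 411.39]
 [423.48 455.43]]
0.0 [583.15 364.15 571.98 468.97 581.29 456.29 590.73 367.38]
0.1 [590.26 364.63 589.84 470.19 599.72 457.55 600.03 368.01]
0.2 [597.37 364.41 607.71 469.65 618.15 456.99 609.32 367.72]
0.30000000000000004 [604.41 363.49 625.4  467.34 636.4  454.61 618.53 366.53]
0.4 [611.31 361.89 642.75 463.3  654.28 450.44 627.56 364.43]
[[ 484.11   -8.46   50.  ]
 [ 549.31 -123.24   64.  ]
 [ 577.53  -25.75   50.  ]]
```

```bash
cat >> h.py <<'E'
import cv2
p=np.load("pose.npy")
def quat(yaw): return [np.cos(yaw/2),np.sin(yaw/2),0,0]   # tool down, tool x along yaw
def at(x,y,z): return r2w([[x,y,z]],p)[0]
def lever(a,off,z=54,r=58):
    """TCP pose beside the paddle at cam angle a; off = mm along +ccw from the lever's midline"""
    t=np.radians(185)+a
    return at(10+r*np.cos(t)-off*np.sin(t),-101+r*np.sin(t)+off*np.cos(t),z),quat(t+p[2]-np.pi/2)
def st(m=""):
    s=arm.read_state();print(m,round(s["time"],2),np.round(s["ee_pos"],1),"F",np.round(s["contact_force"],1));return s
E
python3 - <<'E'
from h import *
for a,o,z in[(.15,-27,200),(.15,-27,54),(1,-15,54),(1.85,-15,54),(1.85,30,54),(1,15,54),(0.1,15,54),(0.1,15,150)]:
    P,q=lever(a,o,z);j=arm.inverse_kinematics(P,q);print(a,o,z,P.round(0),None if j is None else np.round(j,2))
for x in(-115,-86,10):
    j=arm.inverse_kinematics(at(x,0,45),quat(p[2]+np.pi));print(at(x,0,45).round(0),None if j is None else np.round(j,2))
E
```

```text
0.15 -27 200 [490. -99. 200.] [-0.76  0.19  1.02  1.79 -0.17  1.26  0.36]
0.15 -27 54 [490. -99.  54.] [-0.59  0.39  0.88  1.95 -0.37  0.96  0.52]
1 -15 54 [ 502. -160.   54.] [-0.37  0.42  0.76  1.88 -0.35  0.98  1.45]
1.85 -15 54 [ 545. -183.   54.] [-0.46  0.62  0.99  1.76 -0.59  1.09  2.49]
1.85 30 54 [ 589. -175.   54.] [-0.37  0.65  0.86  1.64 -0.54  1.1   2.39]
1 15 54 [ 525. -178.   54.] [-0.3   0.47  0.72  1.81 -0.36  1.    1.47]
0.1 15 54 [ 491. -138.   54.] [-0.42  0.38  0.76  1.92 -0.32  0.96  0.5 ]
0.1 15 150 [ 491. -138.  150.] [-0.66  0.31  1.05  1.83 -0.29  1.17  0.48]
[445.  -1.  45.] [-0.73  0.24  0.74  2.09 -0.2   0.88  1.51]
[473.  -6.  45.] [-0.69  0.31  0.74  2.02 -0.26  0.91  1.57]
[568. -24.  45.] [-0.58  0.52  0.74  1.78 -0.41  1.    1.7 ]
```

```bash
python3 - <<'E'
from h import *
arm.gripper_to(0,60)
P,q=lever(.15,-27,230); arm.move_pose(P,q); st()
i=arm.camera_info("wrist"); im=arm.read_camera("wrist")[:,:,::-1].copy()
t=np.radians(185)+.15
pts={"hub":at(10,-101,51),"padT":at(10+56.5*np.cos(t),-101+56.5*np.sin(t),82),"padEnd":at(10+75*np.cos(t),-101+75*np.sin(t),82),"plR":at(-75,-45,66),"plL":at(-75,45,66),"bedFR":at(-90,-104,16),"earFR":at(-49,-145,16),"tip":P}
uv=proj(np.array(list(pts.values())),i); 
for k,u in zip(pts,uv):
    print(k,u.round(0)); cv2.circle(im,tuple(int(v) for v in u),3,(0,0,255),1)
cv2.imwrite("pics/w1.png",im)
E
```

```text
3.6 [490.3 -98.3 229.9] F [-0.4  0.1 -0.5]
hub [384. 240.]
padT [320. 251.]
padEnd [297. 251.]
plR [304. 154.]
plL [332.  31.]
bedFR [276. 208.]
earFR [308. 257.]
tip [319. 304.]
```

View pics/w1.png

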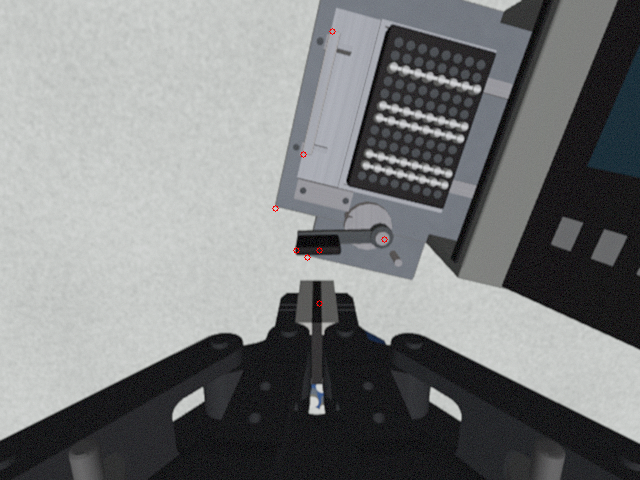

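The wrist view agrees with the fitted pose to about 3 px, or 3 mm. The hub is seen at (381,237) and predicted at (384,240), and the paddle is near (318,245). The cam is at about 0.15, so I'll descend and release it.

```bash
python3 - <<'E'
from h import *
P,q=lever(.15,-27); arm.line_to(P,150,q); s=st("down")
if np.linalg.norm(s["contact_force"])<8:
    for a in np.r_[np.linspace(.15,1.9,13)]:
        P,q=lever(a,-16); arm.line_to(P,70,q); s=st(f"{a:.2f}")
        if np.linalg.norm(s["contact_force"])>25: break
    i=arm.read_camera("top")[145:255,280:426,::-1]
    cv2.imwrite("pics/t2.png",cv2.resize(i,None,fx=5.4,fy=5.4,interpolation=cv2.INTER_CUBIC))
E
```

```text
down 4.97 [490.6 -99.6  54.8] F [-0.3 -0.7 -0.4]
0.15 5.28 [ 490.7 -111.2   54.4] F [ 0.   0.3 -0. ]
0.30 5.58 [ 489.3 -119.4   54.1] F [ 0.  -0.5  0.5]
0.44 5.88 [ 489.3 -127.9   54. ] F [ 0.3 -0.1 -0.5]
0.59 6.17 [ 490.6 -136.5   54. ] F [ 0.8 -0.4  0.5]
0.73 6.47 [ 493.2 -144.9   54. ] F [ 1.   0.3 -0.7]
0.88 6.76 [ 496.9 -152.9   54. ] F [-0.1 -0.2 -0.4]
1.02 7.05 [ 501.8 -160.2   54. ] F [ 0.4  0.4 -0.8]
1.17 7.34 [ 507.7 -166.7   54.1] F [0.4 0.1 0.3]
1.32 7.63 [ 514.5 -172.3   54.1] F [-0.3  0.5  0.6]
1.46 7.93 [ 522.  -176.8   54.1] F [ 0.3 -0.3 -1.1]
1.61 8.23 [ 530.1 -180.2   54.1] F [-0.4 -0.9 -0. ]
1.75 8.53 [ 538.5 -182.4   54.1] F [-0.4  0.5 -0.6]
1.90 8.83 [ 547.2 -183.3   54.1] F [-0.2  0.1  0.7]
```

View pics/t2.png

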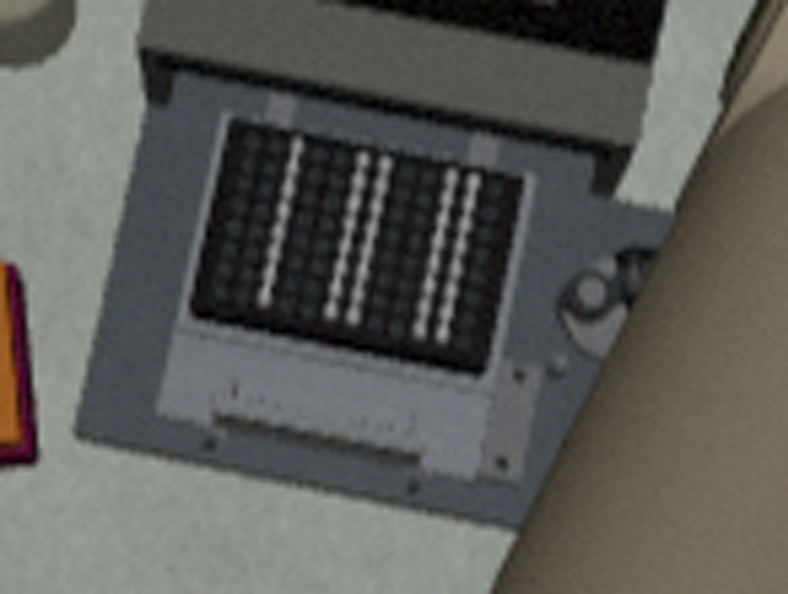

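The lever now points right and slightly up, from the hub at (593,292) to (635,270), which puts it close to its far stop. The tray is still out. Next I'll push the tray.

```bash
python3 - <<'E'
from h import *
P,q=lever(1.9,-32); arm.line_to(P,120,q)
P,q=lever(1.9,-32,130); arm.line_to(P,200,q)
q=quat(p[2]+np.pi)
arm.line_to(at(-112,0,130),200,q); arm.line_to(at(-112,0,46),150); s=st("behind")
x=-90
arm.line_to(at(x,0,46),100); st("near")
while x<14:
    x+=13 if x<0 else 2
    arm.line_to(at(x,0,46),70 if x<0 else 25); s=st(x)
    if np.linalg.norm(s["contact_force"])>15: break
arm.dwell(.3); st("end")
i=arm.read_camera("top")[145:255,280:426,::-1]
cv2.imwrite("pics/t3.png",cv2.resize(i,None,fx=5.4,fy=5.4,interpolation=cv2.INTER_CUBIC))
E
```

```text
behind 11.57 [448.2  -2.2  46.5] F [-0.3  0.3 -0.2]
near 11.94 [469.9  -5.9  46.6] F [-0.7 -0.8 -0.4]
-77 12.28 [482.2  -8.1  46. ] F [-0.1  0.5  0.5]
-64 12.61 [495.2 -10.5  46. ] F [0.3 0.9 0.1]
-51 12.94 [508.  -12.9  46. ] F [-0.7 -0.  -0.1]
-38 13.28 [520.8 -15.3  46. ] F [ 0.2  0.4 -1. ]
-25 13.61 [533.6 -17.7  46.1] F [-0.5  0.5 -0.4]
-12 13.94 [546.4 -20.   46. ] F [-0.5  0.  -0.1]
1 14.61 [559.3 -22.4  46. ] F [-0.4  0.4  0.5]
3 14.86 [560.9 -22.7  46. ] F [-0.4  0.2 -0.1]
5 15.11 [562.8 -23.   45.9] F [-1.6  0.5 -0.1]
7 15.36 [564.9 -23.4  45.9] F [-0.8  1.1 -0.6]
9 15.61 [566.4 -23.7  45.9] F [-5.2  0.6  1.8]
11 15.86 [566.5 -23.7  45.7] F [-13.4   2.5   8.2]
end 16.16 [566.4 -23.7  45.7] F [-12.3   2.2   8.8]
```

The tray met its stop at TCP x≈9 (R), which is exactly where it should be (20 − 11). Next I'll lock the cam.

```bash
python3 - <<'E'
from h import *
arm.line_to(at(-25,0,46),120); arm.line_to(at(-25,0,135),200)
k=dict(r=61)
P,q=lever(1.98,31,135,**k); arm.line_to(P,180,q)
P,q=lever(1.98,31,62,**k); arm.line_to(P,120); s=st("down")
if np.linalg.norm(s["contact_force"])<8:
    for a in np.r_[np.linspace(1.98,.26,13),.18,.1,.05,0]:
        P,q=lever(a,15,62,**k); arm.line_to(P,70 if a>.3 else 25,q); s=st(f"{a:.2f}")
        if np.linalg.norm(s["contact_force"])>12: break
    P,q=lever(a,40,62,**k); arm.line_to(P,120); P[2]=230; arm.line_to(P,200)
    arm.move_pose([430,250,260],q); st("clear")
    i=arm.read_camera("top")[145:255,280:426,::-1]
    cv2.imwrite("pics/t4.png",cv2.resize(i,None,fx=5.4,fy=5.4,interpolation=cv2.INTER_CUBIC))
E
```

```text
down 19.08 [ 598.1 -171.7   62.7] F [0.8 0.5 0.7]
1.98 19.46 [ 582.4 -177.    62.7] F [-0.3  0.1  0.3]
1.84 19.75 [ 574.8 -180.7   62.3] F [0.3 0.9 1.3]
1.69 20.04 [ 566.2 -183.6   62.1] F [-0.8 -0.2 -0.1]
1.55 20.33 [ 557.2 -185.4   62. ] F [-0.3 -0.5  1.4]
1.41 20.62 [ 548.2 -185.9   62. ] F [ 0.4 -0.1  0.6]
1.26 20.92 [ 539.2 -185.    62. ] F [-0.1  0.  -0.6]
1.12 21.21 [ 530.4 -183.    62. ] F [-0.2  0.4  0.5]
0.98 21.5 [ 522.1 -179.7   62. ] F [-0.1  0.5  0.4]
0.83 21.79 [ 514.3 -175.2   62. ] F [-0.1 -0.5  0.1]
0.69 22.08 [ 507.2 -169.7   62. ] F [-0.2 -0.5 -0.1]
0.55 22.38 [ 501.  -163.1   62. ] F [-0.3 -0.4  0.2]
0.40 22.67 [ 495.8 -155.8   62. ] F [-0.4  0.4 -0.2]
0.26 23.18 [ 491.7 -148.4   62. ] F [ 0.8 -2.  -0.1]
0.18 23.52 [ 489.7 -143.4   62. ] F [-0.5 -1.4  0.4]
0.10 23.88 [ 488.2 -138.4   62. ] F [-1.  -2.1 -0.3]
0.05 24.15 [ 487.6 -135.4   62. ] F [-1.1 -2.2  0.2]
0.00 24.43 [ 487.1 -132.2   61.9] F [-2.3 -1.1  0.3]
clear 27.3 [430.7 248.6 259.9] F [-0.8 -0.2 -0.6]
```

View pics/t4.png

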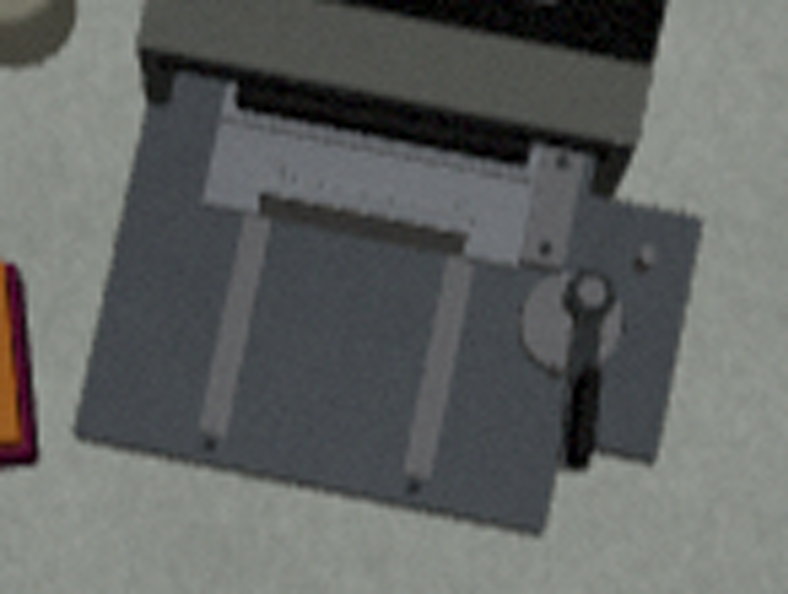

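The tray is home, with its plate at (262,205)–(463,247) just short of the hood. The lever is at its first stop, ending at (577,466), which is about 0.02 rad. The tip box and bottle haven't moved, so I'm handing in.

```bash
python3 -c "
from plant import arm
arm.dwell(.3);print(arm.sign_off())"
```

```text
the job is handed in; nothing more can be done
None
```

I released the cam, pushed the tray home to its end stop, locked the lever back at about 0.02 rad, and handed the job in at about 28 s; sign-off returned no verdict.

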